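Fit the stage plate of a stereo microscope base

ROBOT

A 6-joint arm with a two-finger parallel gripper is mounted at the origin on the work surface. World frame = base frame: x ahead of the robot, y to its left, z up, the work surface at z = 0. Lengths are in mm, angles in rad, forces in N, time in s.
With the tool pointing down it reaches from about 250 to 775 mm from the base axis. Payload 4 kg.
Tool frame: the origin (TCP) lies at the very end of the fingers, on their centre line; the grasp point (between the pads) lies 19 mm behind it; z points along the fingers, y is the line along which they close (so a half turn about z gives the same grasp; the last joint's range is limited). The gripper opens to 94 mm and grips with 3 to 60 N. Pads are 16 mm wide; open, the fingers measure 119 mm over their backs; the gripper's body (75 mm by 177 mm) begins 78 mm behind the grasp point.
Start: joints at [-1.321, 0.087, 1.371, -0, 1.684, -0.103], TCP at [190.039, -516.148, 173.406] pointing down, gripper open.
Joint ranges: [-3.1, 3.1], [-0.76, 2.03], [0.27, 2.55], [-1.08, 4.22], [0.17, 2.65], [-2.57, 2.57]. Speed limits (rad/s): [2.79, 2.79, 3.14, 3.14, 3.14, 3.14].

INTERFACE

Orientations are given as a rotation vector (axis times angle).
In Python, from cell import arm, viewer, look_for, spot_point gives the robot as it stands. The module is installed in compiled form; this text tells all that it offers.
- The arm moves only by the tool drive_tool, never from a script. Its argument "rows" is a list of rows, each a list of 7 numbers: the shift along the tool's x, y, z in cm, then the turn, a rotation vector about the tool's x, y, z in degrees, then the closure, from -1 (fully open) to 1 (shut). In form: [[dx, dy, dz, ax, ay, az, grip], ...]. A call has 1 to 12 rows; each row is the pose to reach, as a shift and turn from the pose commanded when the call began, along the tool's axes at that moment; what a row does not reach only later rows make up. A row lasts 1/8 s, in which the tool goes at most 62.5 mm and 10.7 degrees, less where a joint would pass 70% of its speed; a pose out of reach is approached as far as the arm can. A call with a gripper value outside its range is refused whole. The fingers move at their own pace and stop on an object; "grip_force" is the grip in N (left out, the last holds). Time passes only in rows, so rows that repeat a pose let the fingers close. It gives the time, the measured TCP pose, the force, the opening and the grip force at its end, in the units of the state.
- arm.get_obs(): the state, without advancing time (a new reading comes with each control period).
- viewer.capture(name): name is "scene" or "top" or "wrist"; returns (picture, depth): 480x640x3 uint8, red, green, blue; 480x640 float32, mm along the optical axis (not along the pixel's ray), 0 where there is no reading.
- viewer.calibration(name): a dict with "intrinsics" (3x3 intrinsics, pixels), "origin" and "rotation" of the camera in the world. Camera axes: x right, y down, z forward; pixel columns grow to the right and rows downward; lengths in mm; the calibration is good to about 2 mm. A picture is of the moment at which its call begins: read the wrist's pose just before it. calibration takes no time and is no camera call; for the wrist camera it gives the pose at the moment of the call.
- arm.sign_off(): hands the job in; it is judged then, once.
Trained networks look in the newest picture that a camera, given by its name, has taken for a name from the list of things; names that differ only in an ending like _2 or _b are one class to them, and where a whole thing is asked for, a point or a joint stands for the part that bears it (a point fixed in the world has none). Each returns a list of dicts, best first, with "p" (0 to 1); they miss things now and then, are a little off and sometimes report something else, mostly with a low value. They report only what shows in the picture. A call takes as long as a camera call. They do not tell look-alikes from the thing itself.
- look_for(camera, label): "box" ([left, top, width, height] in pixels, round what is visible of it).
- spot_point(camera, label): "position" ([column, row] in pixels: a listed point, or the origin of a listed thing).
The state is a dict: "time_s": time; "joints": joint angles; "joint_vel": joint speeds; "effort": joint torques, N m; "ee_pos": TCP position; "tcp_rot": TCP orientation; "wrist_force": force on the tool from outside, world axes, zero at the start; "torque": the same for the moment, N m; "grip_width": finger opening in mm; "grip_force": force on a finger pad.
Only numpy, scipy, OpenCV 4.12 (cv2) and the standard library are available. Lean on these libraries where they do the work, as an engineer would, in place of code of your own. Each camera call takes 0.05 s, during which the arm holds its last target. There are 200 camera calls.

TASK

With the fingertips only, push the loose black stage plate across the top of the white microscope base until it drops into the round recess and lies flat at the bottom of it. Then push the steel stage clip by its stud, round over the plate as far as its stop, and move clear. Do not pick anything up, do not push the plate off the base, and leave the eyepiece, the bottle and the dish where they stand.

Things in the scene. Friction and masses are not known exactly. Their poses are not given: they have to be found in the camera images.
- base: Fixed white enamelled block, 200 mm (x) by 310 mm (y) by 40 mm high; origin at the centre of its underside on the bench, z up; its flat top (the deck) is 40 mm above the origin. The round recess is in the middle of the deck. At its back corner, (100, 115) mm from the centre, stands the fixed empty pillar socket, a white collar 44 mm in diameter that rises 25 mm above the deck. It may stand turned on the bench by up to 0.4 rad.
- recess (a point): Centre of the recess's mouth, level with the deck. The recess is a blind round hole 64 mm in diameter and 6 mm deep with a 1 mm chamfer and a dark steel floor; its axes are those of the base. Pushed a little off line the plate can hang tilted with one edge on the rim; a light push or press on that high edge towards the middle lets it drop.
- plate: Loose black plastic disc, 60 mm in diameter and 6 mm thick, about 30 g; origin at the centre of its underside, z up along its axis (its yaw means nothing). It starts lying on the deck to the left or to the right of the recess (base +y or -y side), centre 85 to 122 mm from the recess's centre. In the recess its top is flush with the deck and its underside 6 mm below the deck.
- clip_pivot (a point): Point on the deck on the clip's upright pivot axis, 58 mm from the recess's centre along the base's +x; its axes are those of the base.
- clip_stud (a point): Centre of the top of the clip's upright round stud, 10 mm in diameter, top 22 mm above the clip's foot level (the deck), reaching down to the blade; the stud stands 40 mm from the pivot axis. The blade is a steel strip 12 mm wide and 3 mm thick from the pivot to 5 mm beyond the stud, with 3 mm of air between it and the deck, so that it passes over the seated plate. A hub 18 mm in diameter and 10 mm high stands on the pivot.
- clip (a joint): Angle of the clip about its upright pivot, rad. At 0 the blade and stud point from the pivot to the base's +y side, leaning 0.35 rad towards base +x (direction (0.34, 0.94) in the base's x, y); it grows counter-clockwise seen from above; at 1.92, the stop, the blade points along base -x over the middle of the recess. It starts between 0 and 0.4, clear of the plate. Light friction holds it where it is left: under 2 N at the stud moves it.
- eyepiece: Loose black eyepiece standing on the deck on the other side of the recess from the plate, 30 mm in diameter and 35 mm high; origin at the centre of its underside. Leave it.
- bottle: Small amber jar with a black cap standing on the bench beside the base's +y side, 48 mm in diameter and 75 mm high; origin at the centre of its underside. Leave it.
- dish: Open glass dish on the bench beyond the base's +x side, 60 mm in diameter and 14 mm high; origin at the centre of its underside. Leave it.
There are look-alikes about, which are no part of the job. Several things have the shape of the plate; the one meant has the colours described above.

How it is judged (in metres and radians):
On the way, in this order (a step that is already met when the one before it is completed fails the run):
1. the plate lies flat in the recess while the clip is still swung out of the way (z of plate in the frame of base below 0.0355 m and horizontal distance between plate and recess below 0.004 m and angle between plate's own z axis and vertical below 0.04 rad and value of joint clip below 1 rad), for 0.2 s.
2. the clip is swung over the plate to its stop (value of joint clip above 1.75 rad), for 0.2 s.
At the end, for the whole second after the job is handed in: The plate lies flat (within 0.04 rad) at the bottom of the recess (underside less than 1.5 mm above the recess floor, within 4 mm of centre) and at rest; the clip is within 0.17 rad of its stop over the plate (joint above 1.75 rad); eyepiece, bottle and dish are within 15 mm of where they stood (z of plate in the frame of base between 0.0315 and 0.0355 m and horizontal distance between plate and recess below 0.004 m and angle between plate's own z axis and vertical below 0.04 rad and linear speed of plate below 0.02 m/s and value of joint clip above 1.75 rad and distance of each of eyepiece, bottle, dish from where it was at the start of the episode below 0.015 m); the robot touches nothing.
It fails at once if the plate is lifted more than 10 mm above the deck (z of plate in the frame of base above 0.05 m).
It fails at once if the plate is pushed off the base (z of plate in the frame of base below 0.028 m).
It fails at once if the eyepiece, the bottle or the dish is moved by more than 15 mm or tipped over (distance of any of eyepiece, bottle, dish from where it was at the start of the episode above 0.015 m or angle between any of eyepiece, bottle, dish's own z axis and vertical above 0.5 rad).
It also fails if it takes over 45 s, if anything falls off the work surface, if the arm or the gripper's body presses on something with over 40 N, if the wrist force passes 120 N, or if a joint passes its speed limit or range.

## Working session

There is one attempt and no reset: what is moved stays moved. The work goes in short steps, Python scripts to look and compute and a tool call to move; the robot and the scene stay as the last step left them, time stands still between calls to the robot, and variables do not carry over. Pictures are saved under pics/ and viewed, at most 10 in all, crops included, and the job is handed in when it is done.

Besides the shell and the picture viewer there is one more tool, called as a command line: name --pt "numbers of a row" for each row, then --argument value for the rest. drive_tool: Moves the arm, as the interface text tells. Its arguments: {"type":"object","properties":{"rows":{"type":"array","items":{"type":"array","items":{"type":"number"}}},"grip_force":{"type":"number"}},"required":["rows"]}

```bash
mkdir -p pics; cat > h.py <<'E'
import numpy as np, cv2
from cell import arm, viewer, look_for, spot_point
def cap(n,save=None):
    p,d=viewer.capture(n); c=viewer.calibration(n)
    if save: cv2.imwrite('pics/'+save,p[:,:,::-1])
    return p,d,c
def ray(c,u,v):
    K=np.array(c['intrinsics']);R=np.array(c['rotation']);o=np.array(c['origin'])
    return o,R@np.linalg.solve(K,np.array([u,v,1.]))
def atz(c,u,v,z):
    o,r=ray(c,u,v); return o+r*(z-o[2])/r[2]
def dep(c,d,u,v):
    o,r=ray(c,u,v); return o+r*d[int(round(v)),int(round(u))]
def proj(c,P):
    K=np.array(c['intrinsics']);R=np.array(c['rotation']);q=K@(R.T@(np.array(P)-np.array(c['origin'])));return q[:2]/q[2]
E
python3 - <<'E'
from h import *
for n in ['top','scene']:
    p,d,c=cap(n,n+'1.png')
    print(n,np.round(c['origin']),np.round(c['rotation'],2).tolist(),np.round(c['intrinsics'],0).tolist())
    for l in ['base','recess','plate','clip_pivot','clip_stud','eyepiece','bottle','dish']:
        print(l,[(round(x['p'],2),np.round(x['position']).tolist(),np.round(dep(c,d,*np.clip(x['position'],0,[639,479]))).tolist()) for x in spot_point(n,l)[:4]])
print(arm.get_obs())
E
```

```text
top [524. 107. 981.] [-2.2, 2.13, -0.14] [[517.0, 0.0, 313.0], [0.0, 517.0, 234.0], [0.0, 0.0, 1.0]]
base [(0.69, [405.0, 288.0], [237.0, -180.0, 694.0])]
recess [(0.75, [409.0, 290.0], [228.0, -189.0, 685.0]), (0.45, [407.0, 291.0], [241.0, -176.0, 698.0]), (0.29, [394.0, 250.0], [142.0, -275.0, 599.0])]
plate [(0.92, [352.0, 280.0], [420.0, 3.0, 877.0]), (0.83, [301.0, 184.0], [236.0, -181.0, 693.0]), (0.78, [279.0, 312.0], [840.0, 423.0, 1297.0])]
clip_pivot [(0.69, [413.0, 256.0], [82.0, -335.0, 539.0])]
clip_stud [(0.52, [478.0, 214.0], [-390.0, -807.0, 67.0]), (0.49, [393.0, 250.0], [524.0, 107.0, 981.0])]
eyepiece [(0.79, [457.0, 317.0], [158.0, -259.0, 615.0])]
bottle [(0.65, [286.0, 240.0], [527.0, 110.0, 984.0]), (0.28, [458.0, 320.0], [170.0, -247.0, 627.0])]
dish [(0.77, [477.0, 211.0], [-396.0, -813.0, 61.0])]
scene [1255.  310.  541.] [-1.44, -1.92, 1.02] [[575.0, 0.0, 325.0], [0.0, 575.0, 235.0], [0.0, 0.0, 1.0]]
base [(0.91, [233.0, 225.0], [2366.0, 1421.0, 1652.0])]
recess [(0.56, [237.0, 210.0], [2500.0, 1555.0, 1786.0])]
plate [(0.9, [382.0, 230.0], [2088.0, 1143.0
[... 395 characters left out ...]
.0])]
dish []
{'time_s': 0.9, 'joints': array([-1.32110903e+00,  8.71759023e-02,  1.37068799e+00, -3.42123173e-05,
        1.68356659e+00, -1.03057754e-01]), 'joint_vel': array([ 0.00055364,  0.00078396, -0.00126503, -0.00090219, -0.00098865,
        0.00118343]), 'effort': array([-1.03797625e-03, -3.40032148e+01, -3.02601027e+01,  7.18627777e-02,
        2.36070942e-02,  1.04306051e-05]), 'ee_pos': array([ 190.02580882, -516.16985711,  173.42516545]), 'tcp_rot': array([ 3.09269539e+00,  5.51187614e-01, -3.45943248e-05]), 'wrist_force': array([-0.18075524, -0.27145354,  1.10624504]), 'torque': array([-0.03189673,  0.02863642, -0.0008671 ]), 'grip_force': 0.0, 'grip_width': 93.88500484017666}
```

```bash
sed -i "s/R=np.array(c\['rotation'\])/R=cv2.Rodrigues(np.array(c['rotation'],float))[0]/" h.py
python3 - <<'E'
from h import *
p,d,c=cap('top')
for l,uv in dict(base=(405,288),recess=(409,290),pl1=(352,280),pl2=(301,184),pl3=(279,312),pivot=(413,256),stud=(393,250),eye=(457,317),bottle=(286,240),dish=(477,211)).items():
    print(l,np.round(dep(c,d,*uv)),np.round(atz(c,*uv,40)))
cv2.imwrite('pics/topcrop.png',cv2.resize(p[140:380,240:560,::-1],(800,600),interpolation=cv2.INTER_CUBIC))
E
```

```text
base [542. -70.  34.] [542. -68.  40.]
recess [539. -77.  35.] [539. -76.  40.]
pl1 [554.  28.  45.] [554.  28.  40.]
pl2 [736. 127.   5.] [728. 126.  40.]
pl3 [492. 160.   3.] [493. 158.  40.]
pivot [600. -80.  52.] [601. -83.  40.]
stud [609. -42.  64.] [611. -46.  40.]
eye [ 494. -153.   73.] [ 493. -163.   40.]
bottle [620. 149.  76.] [623. 150.  40.]
dish [ 694. -213.    2.] [ 688. -201.   40.]
```

View pics/topcrop.png

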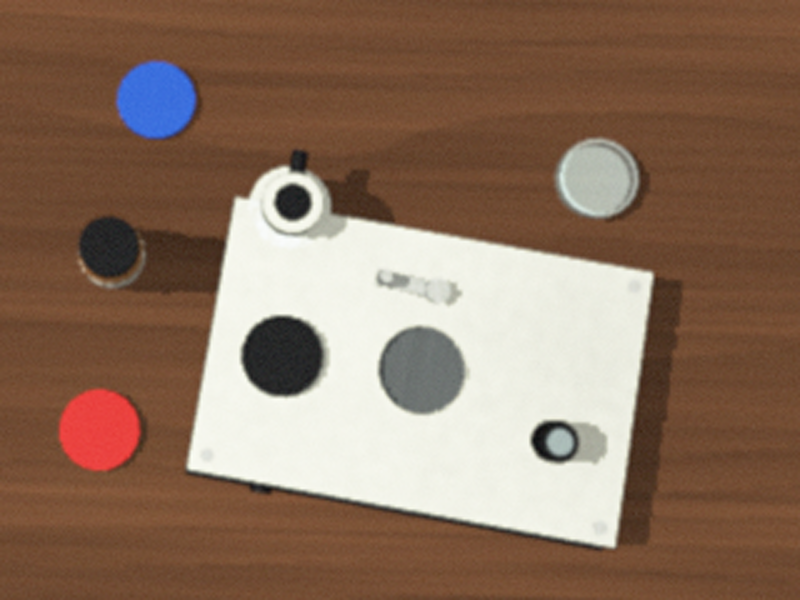

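View pics/scene1.png

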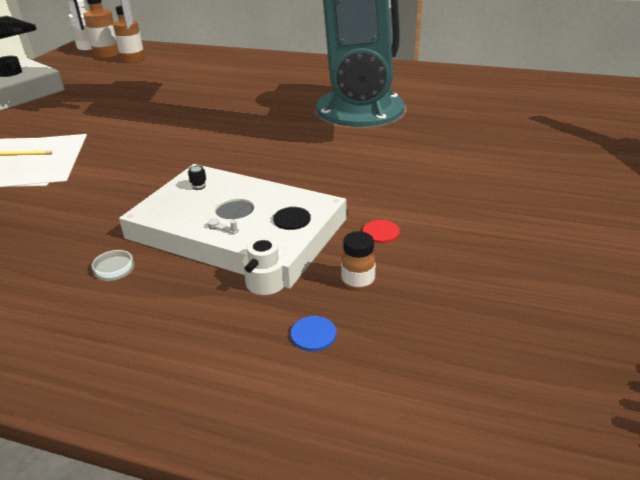

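The black disc at crop (282,355), lying on the white deck, is the plate. The red disc (100,430) and the blue one (157,100) are on the bench and the wrong colour. The black spot in the collar (293,202) is only the socket hole. The recess is at (422,370), the clip stud is near (387,277) and its pivot at (442,291).

```bash
cat >> h.py <<'E'
def fit(p,c,cx,cy,z,lo,hi,r=45):
    "blob of gray in [lo,hi] that is unsaturated near (cx,cy); min-area centre on plane z"
    g=p.max(2).astype(int); m=((g>=lo)&(g<=hi)).astype(np.uint8)
    w=np.zeros_like(m); cv2.circle(w,(int(cx),int(cy)),r,1,-1); m&=w
    m=cv2.morphologyEx(m,cv2.MORPH_OPEN,np.ones((3,3),np.uint8))
    cs,_=cv2.findContours(m,cv2.RETR_EXTERNAL,cv2.CHAIN_APPROX_NONE)
    k=max(cs,key=cv2.contourArea); P=np.array([atz(c,*q,z)[:2] for q in cv2.convexHull(k)[:,0]],np.float32)
    A=np.c_[2*P,np.ones(len(P))]; s=np.linalg.lstsq(A,(P**2).sum(1),rcond=None)[0]
    return s[:2],np.sqrt(s[2]+s[:2]@s[:2])*2
E
python3 - <<'E'
from h import *
p,d,c=cap('top')
print('gray',p[280,352],p[290,409],p[300,380])
print('plate',fit(p,c,353,282,46,0,70,22)); print('recess',fit(p,c,409,288,40,60,150,22))
# deck corners
m=((p.min(2)>170)).astype(np.uint8); cs,_=cv2.findContours(m,cv2.RETR_EXTERNAL,cv2.CHAIN_APPROX_NONE);k=max(cs,key=cv2.contourArea)
b=cv2.boxPoints(cv2.minAreaRect(k)); print(b,[np.round(atz(c,*q,40)) for q in b])
E
```

```text
gray [40 41 41] [113 118 115] [244 245 235]
plate (array([550.39524604,  27.34931176]), np.float64(55.38679866594493))
recess (array([543.357703  , -74.13876706]), np.float64(61.21351584481875))
[[313.9491  326.99063]
 [336.6745  203.62424]
 [507.7127  235.13126]
 [484.9873  358.49765]] [array([468.,  95.,  40.]), array([694.,  59.,  40.]), array([ 644., -257.,   40.]), array([ 421., -213.,   40.])]
```

```bash
cat >> h.py <<'E'
def go(xyz,phi):
    "shift (cm) and turn about tool z (deg) from measured pose to down-pointing pose"
    o=arm.get_obs(); R=cv2.Rodrigues(o['tcp_rot'])[0]
    t=R.T@(np.array(xyz)-o['ee_pos'])/10; f=np.arctan2(R[1,0],R[0,0])
    Rt=np.array([[np.cos(phi),np.sin(phi),0],[np.sin(phi),-np.cos(phi),0],[0,0,-1]])
    w=np.degrees(cv2.Rodrigues(R.T@Rt)[0].ravel())
    print('t',round(o['time_s'],2),'at',np.round(o['ee_pos'],1),'phi',round(f,3),'F',np.round(o['wrist_force'],1),'w',round(o['grip_width'],1))
    print('move',np.round(t,2),np.round(w,1))
E
python3 -c "
from h import *
go((553.5,74,120),1.502)"
```

```text
t 1.0 at [ 190.1 -516.2  173.4] phi 0.353 F [-0.8 -0.9 -0.1] w 94.0
move [ 54.5  -42.82   5.34] [  0.    0.  -65.8]
```

drive_tool --pt "9 -7.1 0 0 0 -11 0.23" --pt "18 -14.2 0 0 0 -22 0.23" --pt "27 -21.3 0 0 0 -33 0.23" --pt "36 -28.4 0 0 0 -44 0.23" --pt "45 -35.5 0 0 0 -55 0.23" --pt "54.5 -42.8 0 0 0 -65.8 0.23" --pt "54.5 -42.8 0 0 0 -65.8 0.23" --pt "54.5 -42.8 0 0 0 -65.8 0.23" --pt "54.5 -42.8 0 0 0 -65.8 0.23" --pt "54.5 -42.8 0 0 0 -65.8 0.23" --pt "54.5 -42.8 5.3 0 0 -65.8 0.23" --pt "54.5 -42.8 5.3 0 0 -65.8 0.23"

```text
time_s: 2.5
ee_pos: [552.9, 76.0, 117.5]
tcp_rot: [-2.292, -2.144, 0.005]
wrist_force: [0.3, 0.2, -0.1]
grip_width: 36.2
grip_force: 0.0
```

```bash
python3 -c "
from h import *
p,d,c=cap('wrist','w1.png')
print(np.round(c['origin']))
go((553.5,74,120),1.502)
for q in [(550.4,27.3,46),(543.4,-74.1,40)]: print(proj(c,q))
for l in ['plate','recess','clip_stud','clip_pivot']: print(l,[(round(x['p'],2),np.round(x['position']).tolist()) for x in spot_point('wrist',l)[:3]])
"
```

```text
[559. 155. 327.]
t 2.55 at [552.6  76.7 116. ] phi 1.504 F [ 0.2  1.2 -0.6] w 36.2
move [-0.26  0.1  -0.41] [-0.4 -0.   0.1]
[318.46412417 289.24643199]
[318.14271924 382.13527646]
plate [(0.8, [320.0, 283.0]), (0.79, [517.0, 156.0]), (0.57, [248.0, 134.0])]
recess []
clip_stud []
clip_pivot []
```

View pics/w1.png

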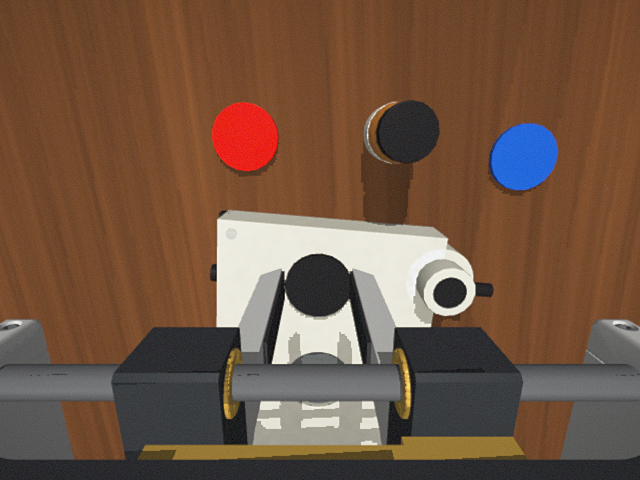

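The wrist view shows the plate at (318,285), centred between the fingers, with the recess in line behind the gripper at (320,375). Both agree with my estimates, so I'm descending.

drive_tool --pt "-0.2 0.1 4 -0.4 0 0 0.23" --pt "-0.2 0.1 7.0 -0.4 0 0 0.23" --pt "-0.2 0.1 7.2 -0.4 0 0 0.23" --pt "-0.2 0.1 7.2 -0.4 0 0 0.23" --pt "-0.2 0.1 7.2 -0.4 0 0 0.23"

```text
time_s: 3.38
ee_pos: [556.0, 71.3, 50.9]
tcp_rot: [2.292, 2.137, 0.012]
wrist_force: [0.7, -0.8, -0.3]
grip_width: 36.5
grip_force: 0.0
```

```bash
python3 -c "
from h import *
go((547.3,-17,43),1.502)
go((545.7,-40,43),1.502)
"
```

```text
t 3.38 at [556.   71.3  50.9] phi 1.501 F [ 0.7 -0.8 -0.3] w 36.5
move [-8.87 -0.26  0.78] [ 0.6 -0.  -0.1]
t 3.38 at [556.   71.3  50.9] phi 1.501 F [ 0.7 -0.8 -0.3] w 36.5
move [-11.18  -0.26   0.78] [ 0.6 -0.  -0.1]
```

drive_tool --pt "0 -0.15 0.4 0 0 0 0.23" --pt "0 -0.15 0.4 0 0 0 0.23" --pt "0 -0.15 0.4 0 0 0 0.23"

```text
time_s: 3.75
ee_pos: [553.0, 71.9, 44.4]
tcp_rot: [2.293, 2.14, 0.007]
wrist_force: [0.8, 0.8, 0.1]
grip_width: 36.4
grip_force: 0.0
```

```bash
python3 -c "
from h import *
for i in range(3):
  go((545.7,-40,43),1.502); viewer.capture('wrist')
"
```

```text
t 3.75 at [553.   71.9  44.4] phi 1.501 F [0.8 0.8 0.1] w 36.4
move [-11.22   0.05   0.14] [ 0.4  0.  -0. ]
t 3.8 at [553.   71.9  44.3] phi 1.501 F [-0.4  0.7  0.4] w 36.1
move [-11.21   0.05   0.14] [ 0.4  0.  -0. ]
t 3.85 at [553.   71.9  44.4] phi 1.501 F [-0.6  0.3 -0.1] w 35.8
move [-11.22   0.05   0.14] [ 0.4  0.  -0. ]
```

drive_tool --pt "-0.8 0 0.1 0 0 0 0.23" --pt "-1.6 0 0.1 0 0 0 0.23" --pt "-2.4 0 0.1 0 0 0 0.23" --pt "-3.2 0 0.1 0 0 0 0.23" --pt "-4 0 0.1 0 0 0 0.23" --pt "-4.8 0 0.1 0 0 0 0.23" --pt "-5.6 0 0.1 0 0 0 0.23" --pt "-6.4 0 0.1 0 0 0 0.23" --pt "-7.2 0 0.1 0 0 0 0.23" --pt "-8 0 0.1 0 0 0 0.23" --pt "-8.8 0 0.1 0 0 0 0.23" --pt "-8.8 0 0.1 0 0 0 0.23"

```text
time_s: 5.4
ee_pos: [546.9, -16.5, 43.4]
tcp_rot: [2.295, 2.138, 0.007]
wrist_force: [0.6, 0.5, -0.2]
grip_width: 36.3
grip_force: 0.0
```

```bash
python3 -c "
from h import *
go((545.7,-42,43.5),1.502)
p,d,c=cap('scene'); u,v=proj(c,(543,-70,40)); print(u,v)
u,v=int(u),int(v)
cv2.imwrite('pics/s2.png',cv2.resize(p[v-60:v+60,u-80:u+80,::-1],(800,600),interpolation=cv2.INTER_CUBIC))
"
```

```text
t 5.4 at [546.9 -16.5  43.4] phi 1.5 F [ 0.6  0.5 -0.2] w 36.3
move [-2.55  0.06 -0.01] [ 0.4  0.  -0.1]
236.94232360926333 208.16080705620269
```

View pics/s2.png

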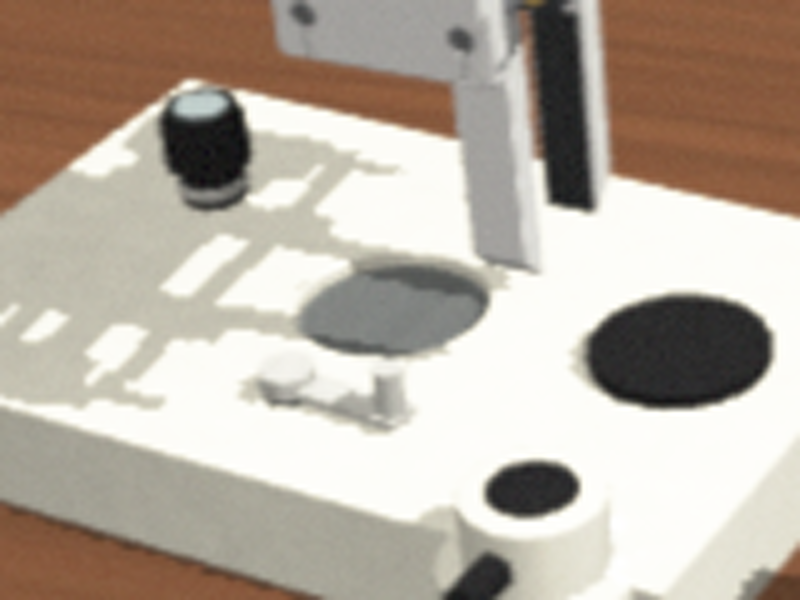

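```bash
python3 -c "
from h import *
c=viewer.calibration('scene')
print('finger',atz(c,259.5,202,43),'plate',atz(c,293,218,46),'recess',atz(c,236,210,40))
R=cv2.Rodrigues(arm.get_obs()['tcp_rot'])[0]
t=arm.get_obs()['ee_pos']
for y in (-18,-30): print(proj(c,t+R@[0,y,0]),proj(c,t-R@[0,y,0]))
p,d,c=cap('top'); cv2.imwrite('pics/t3.png',cv2.resize(p[180:360,280:520,::-1],(800,600),interpolation=cv2.INTER_CUBIC))
print('plate',fit(p,c,353,282,46,0,70,22))
print('tcp',proj(c,t),[proj(c,t+s*R@[0,24,0]) for s in(1,-1)])
c=viewer.calibration('scene'); p,d,c=cap('scene'); print([dep(c,d,u,v) for u,v in((293,218),(258,200),(236,210),(350,240))])
"
```

```text
finger [520.17397091 -39.4052565   43.        ] plate [555.16255856  31.79461398  46.        ] recess [548.53063152 -69.18521474  40.        ]
[271.42666074 206.68407114] [261.59905617 218.12260902]
[274.57528686 203.01932466] [258.18945269 222.09111205]
plate (array([553.36751435,  23.2932792 ]), np.float64(59.873640640892525))
tcp [376.51176887 284.60386942] [array([377.64028596, 271.36305545]), array([375.3768278 , 297.92005539])]
[array([554.06128893,  31.35659685,  45.22161717]), array([576.07750621, -14.96387102,  84.0874805 ]), array([539.6084846 , -73.97532395,  33.67721363]), array([627.7241186 , 143.38076269,  74.87902798])]
```

View pics/t3.png

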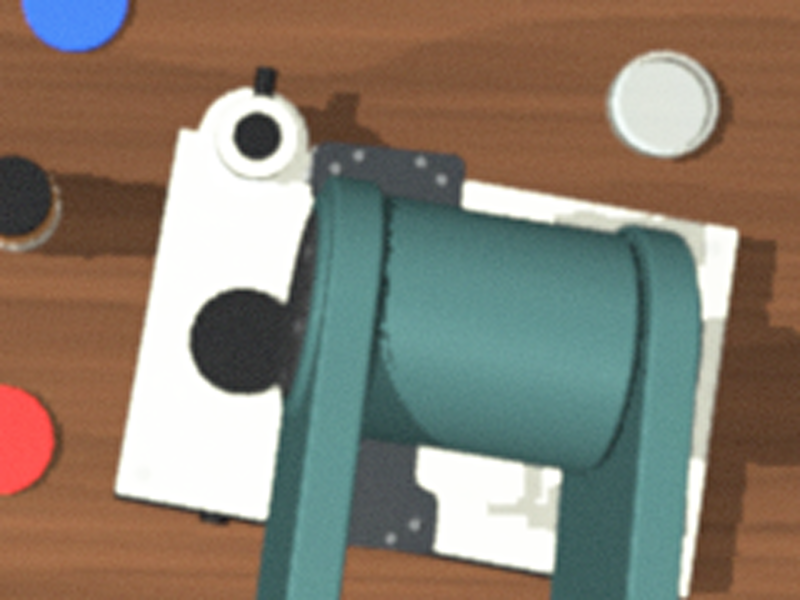

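```bash
python3 -c "
from h import *
p,d,c=cap('wrist','w4.png'); t=arm.get_obs(); R=cv2.Rodrigues(t['tcp_rot'])[0]; t=t['ee_pos']
print(c['origin'],t,R.T@(np.array(c['origin'])-t))
u,v=proj(c,(554,29,46)); print(u,v,dep(c,d,u,v))
print('tips',[proj(c,t+s*R@[0,24,0]) for s in(1,-1)])
for v in range(200,480,15): 
  print(v,[np.round(dep(c,d,u,v)).astype(int).tolist() for u in (240,265,290,318,345,370,395)])
"
```

```text
[551.11339979  63.01246675 254.74439978] [546.90284714 -15.72930422  43.37079234] [  78.85676033    0.24254308 -211.37253771]
323.2495072872239 196.18353316643837 [553.9995067   29.00581249  46.03567296]
tips [array([353.59609864, 264.3780755 ]), array([279.86791468, 264.40325976])]
200 [[502, 29, 41], [517, 28, 39], [534, 28, 47], [551, 27, 46], [567, 25, 44], [583, 23, 40], [599, 22, 40]]
215 [[501, 20, 40], [516, 19, 40], [533, 19, 46], [550, 18, 46], [567, 16, 46], [583, 14, 40], [599, 13, 41]]
230 [[499, 10, 40], [515, 9, 40], [532, 9, 46], [549, 8, 45], [566, 7, 46], [583, 4, 40], [599, 3, 41]]
245 [[498, 0, 41], [514, -1, 41], [530, -2, 40], [549, -3, 41], [566, -5, 40], [582, -6, 40], [599, -7, 40]]
260 [[497, -10, 40], [513, -11, 40], [529, -13, 40], [548, -14, 41], [566, -15, 40], [582, -17, 40], [599, -18, 39]]
275 [[551, 63, 255], [520, -4, 84], [529, -23, 40], [547, -25, 39], [565, -26, 39], [575, -8, 85], [599, -29, 39]]
290 [[494, -32, 39], [523, -4, 104], [528, -34, 41], [546, -35, 40], [565, -36, 41], [572, -7, 105], [598, -39, 40]]
305 [[492, -43, 40], [525, -4, 119
[... 665 characters left out ...]
0]]
395 [[531, 9, 190], [536, 9, 190], [542, 9, 190], [548, 8, 190], [554, 8, 190], [559, 8, 191], [565, 8, 192]]
410 [[527, -3, 181], [500, -130, 40], [519, -132, 40], [540, -132, 41], [560, -135, 40], [579, -137, 40], [567, -4, 184]]
425 [[527, -7, 181], [499, -144, 40], [517, -146, 40], [539, -148, 39], [559, -148, 40], [578, -151, 40], [566, -7, 185]]
440 [[527, -9, 184], [498, -152, 46], [516, -159, 40], [538, -161, 40], [559, -163, 40], [578, -166, 39], [566, -10, 186]]
455 [[532, 5, 201], [537, 4, 201], [542, 4, 201], [548, 3, 201], [553, 3, 201], [558, 3, 201], [563, 2, 201]]
470 [[534, 8, 208], [538, 8, 208], [543, 9, 209], [548, 7, 208], [552, 7, 207], [557, 7, 208], [561, 7, 208]]
```

View pics/w4.png

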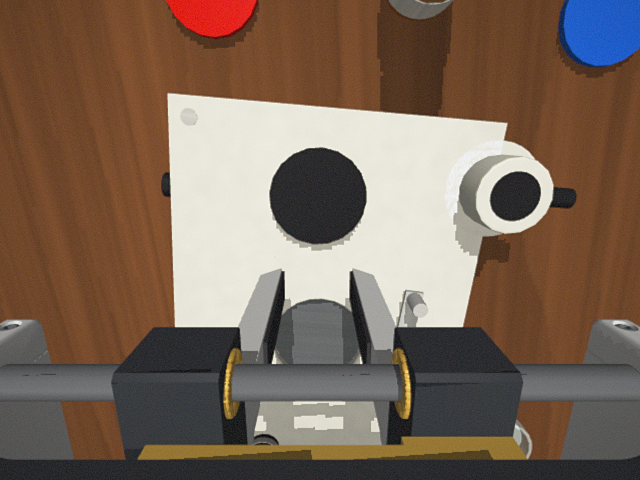

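The picture shows the plate untouched at (318,196). The fingertips, near (270,270) and (365,270), are still about 35–40 mm above the deck, so the real tips end short of the reported TCP. I'll measure that offset.

```bash
python3 -c "
from h import *
p,d,c=cap('wrist'); o=arm.get_obs(); R=cv2.Rodrigues(o['tcp_rot'])[0]; t=o['ee_pos']
for u in (268,272,276,357,361,365):
  col=[(v,np.round(R.T@(dep(c,d,u,v)-t),1)) for v in range(250,300) if dep(c,d,u,v)[2]>60]
  print(u,[(v,q.tolist()) for v,q in col[:2]+col[4:5]])
print('plate',fit(p,c,318,196,46,0,70,60)); print('recess',fit(p,c,318,335,40,60,135,40))
go((555,80,43),1.502)
"
```

```text
268 [(272, [10.2, -26.0, -38.9]), (273, [10.0, -25.9, -39.8]), (276, [9.6, -25.5, -43.0])]
272 [(271, [9.6, -24.3, -35.9]), (272, [9.8, -24.0, -37.9]), (275, [9.6, -23.5, -41.7])]
276 [(270, [9.3, -22.3, -33.7]), (271, [10.1, -21.9, -37.3]), (274, [10.0, -21.5, -41.1])]
357 [(270, [10.0, 22.0, -35.4]), (271, [10.1, 21.8, -37.3]), (274, [9.3, 21.5, -39.5])]
361 [(271, [9.4, 24.2, -35.4]), (272, [9.7, 23.9, -37.6]), (275, [9.7, 23.4, -41.9])]
365 [(272, [10.0, 25.9, -38.4]), (273, [9.5, 25.9, -38.5]), (276, [9.8, 25.3, -43.5])]
plate (array([550.61315804,  28.53980682]), np.float64(58.356425301255236))
recess (array([543.94578227, -71.51844884]), np.float64(59.01231028412351))
t 5.65 at [546.9 -15.7  43.4] phi 1.502 F [ 0.6 -0.1 -0.7] w 36.3
move [9.6  0.15 0.04] [ 0.4 -0.  -0. ]
```

drive_tool --pt "5 0.1 0 0.4 0 0 0.23" --pt "9.3 0.1 0 0.4 0 0 0.23" --pt "9.3 0.1 0 0.4 0 0 0.23" --pt "9.3 0.1 0 0.4 0 0 0.23" --pt "9.3 0.1 2.5 0.4 0 0 0.23" --pt "9.3 0.1 2.8 0.4 0 0 0.23" --pt "9.3 0.1 2.8 0.4 0 0 0.23" --pt "9.3 0.1 2.8 0.4 0 0 0.23"

```text
time_s: 6.65
ee_pos: [555.3, 76.3, 16.4]
tcp_rot: [2.297, 2.141, 0.002]
wrist_force: [0.7, 0.7, 0.2]
grip_width: 36.2
grip_force: 0.0
```

```bash
python3 -c "
from h import *
p,d,c=cap('wrist'); o=arm.get_obs(); R=cv2.Rodrigues(o['tcp_rot'])[0]; t=o['ee_pos']
for u in (272,276,357,361):
  col=[(v,np.round(R.T@(dep(c,d,u,v)-t),1)) for v in range(250,300) if dep(c,d,u,v)[2]>44.5]
  print(u,[(v,q.tolist()) for v,q in col[:3]])
go((548,-10,7),1.502)
"
```

```text
272 [(271, [9.6, -24.3, -35.8]), (272, [9.6, -24.1, -37.5]), (273, [10.3, -23.6, -40.6])]
276 [(270, [10.0, -22.1, -35.4]), (271, [10.5, -21.8, -38.1]), (272, [9.8, -21.8, -37.9])]
357 [(270, [9.8, 22.1, -34.9]), (271, [9.9, 21.8, -36.8]), (272, [9.9, 21.7, -38.2])]
361 [(253, [78.9, 0.3, -211.4]), (271, [9.6, 24.1, -36.0]), (272, [10.1, 23.8, -38.7])]
t 6.7 at [555.3  76.4  16.4] phi 1.501 F [-0.5 -1.1 -0.6] w 36.0
move [-8.67 -0.12  0.94] [ 0.1 -0.  -0.1]
```

drive_tool --pt "0 0 0.5 0 0 0 0.23" --pt "0 0 0.8 0 0 0 0.23" --pt "0 0 0.9 0 0 0 0.23" --pt "0 0 0.9 0 0 0 0.23"

```text
time_s: 7.2
ee_pos: [554.6, 76.7, 8.1]
tcp_rot: [2.297, 2.143, 0.0]
wrist_force: [-3.4, -0.3, 8.4]
grip_width: 35.9
grip_force: 3.9
```

drive_tool --pt "-0.8 0 0 0 0 0 0.23" --pt "-1.6 0 0 0 0 0 0.23" --pt "-2.4 0 0 0 0 0 0.23" --pt "-3.2 0 0 0 0 0 0.23" --pt "-3.2 0 0 0 0 0 0.23"

```text
time_s: 7.82
ee_pos: [553.7, 46.0, 8.2]
tcp_rot: [2.297, 2.142, 0.007]
wrist_force: [-1.1, 2.9, 6.4]
grip_width: 36.7
grip_force: 2.9
```

```bash
python3 -c "
from h import *
p,d,c=cap('wrist','w5.png')
g=p.max(2); print('plate blob',[np.round(dep(c,d,318,v)).astype(int).tolist() for v in range(190,340,10)])
go((548,-10,7),1.502)
"
```

```text
plate blob [[558, 93, 0], [557, 86, -2], [557, 81, 2], [557, 81, 31], [557, 77, 40], [556, 72, 40], [556, 66, 41], [555, 60, 39], [555, 54, 39], [554, 48, 39], [554, 44, 44], [554, 39, 46], [553, 34, 48], [553, 27, 46], [553, 21, 47]]
t 7.88 at [553.7  46.    8.2] phi 1.501 F [-0.3  2.9  5.5] w 36.1
move [-5.62 -0.18  0.11] [ 0.2 -0.1 -0.1]
```

drive_tool --pt "0 0 -0.2 0 0 0 0.23" --pt "-0.6 0 -0.25 0 0 0 0.23" --pt "-1.4 -0.05 -0.25 0 0 0 0.23" --pt "-2.2 -0.05 -0.25 0 0 0 0.23" --pt "-3 -0.1 -0.25 0 0 0 0.23" --pt "-3.8 -0.1 -0.25 0 0 0 0.23" --pt "-4.6 -0.15 -0.25 0 0 0 0.23" --pt "-5.4 -0.15 -0.25 0 0 0 0.23" --pt "-5.4 -0.15 -0.25 0 0 0 0.23"

```text
time_s: 9.0
ee_pos: [547.1, -9.6, 8.9]
tcp_rot: [2.298, 2.142, -0.0]
wrist_force: [0.4, 0.1, 0.7]
grip_width: 36.4
grip_force: 0.0
```

```bash
cat > s.py <<'E'
from h import *
import sys
go((546,-40,10),1.502)
p,d,c=cap('scene'); u,v=map(int,proj(c,(543,-60,40)))
cv2.imwrite('pics/'+sys.argv[1],cv2.resize(p[v-60:v+60,u-80:u+80,::-1],(800,600),interpolation=cv2.INTER_CUBIC))
E
python3 s.py s6.png
```

```text
t 9.0 at [547.1  -9.6   8.9] phi 1.5 F [0.4 0.1 0.7] w 36.4
move [-3.04  0.11 -0.11] [ 0.   0.  -0.1]
```

View pics/s6.png

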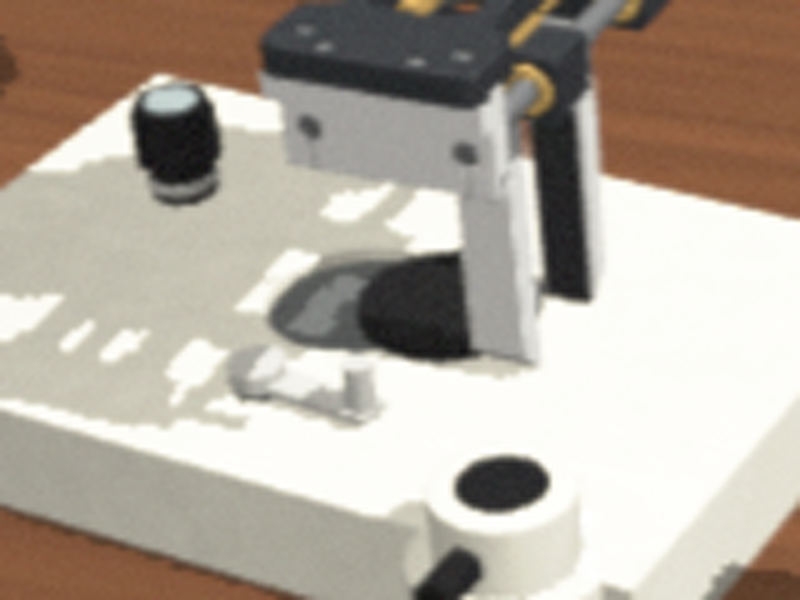

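The picture shows the plate at (430,305), part way over the recess and held evenly by both fingers. I'll push the last 30 mm.

drive_tool --pt "-0.5 0 -0.08 0 0 0 0.23" --pt "-1 0 -0.08 0 0 0 0.23" --pt "-1.5 0.05 -0.08 0 0 0 0.23" --pt "-2 0.05 -0.08 0 0 0 0.23" --pt "-2.5 0.05 -0.08 0 0 0 0.23" --pt "-2.8 0.05 -0.08 0 0 0 0.23" --pt "-3.1 0.05 -0.08 0 0 0 0.23" --pt "-3.1 0.05 -0.08 0 0 0 0.23" --pt "-3.1 0.05 -0.08 0 0 0 0.23"

```text
time_s: 10.18
ee_pos: [545.4, -39.9, 9.7]
tcp_rot: [2.297, 2.143, -0.0]
wrist_force: [1.0, 0.8, 0.8]
grip_width: 36.5
grip_force: 0.0
```

```bash
python3 s.py s7.png; python3 -c "
from h import *
p,d,c=cap('wrist','w7.png')
print([np.round(dep(c,d,u,v)).astype(int).tolist() for v in (230,240,250,260,270,290,310,330,345) for u in (300,318,335)])"
```

```text
t 10.18 at [545.4 -39.9   9.7] phi 1.501 F [1.  0.8 0.8] w 36.5
move [-0.01  0.06 -0.03] [ 0.  0. -0.]
[[539, -8, 41], [548, -8, 41], [558, -9, 40], [538, -13, 42], [548, -14, 40], [557, -15, 41], [538, -19, 41], [548, -20, 40], [557, -21, 40], [537, -25, 40], [547, -26, 41], [557, -26, 40], [537, -31, 40], [547, -32, 39], [551, 39, 221], [536, -44, 39], [546, -44, 40], [556, -45, 39], [535, -56, 40], [545, -57, 39], [555, -57, 40], [534, -69, 40], [544, -69, 42], [554, -70, 41], [533, -79, 40], [543, -80, 39], [554, -80, 40]]
```

View pics/s7.png

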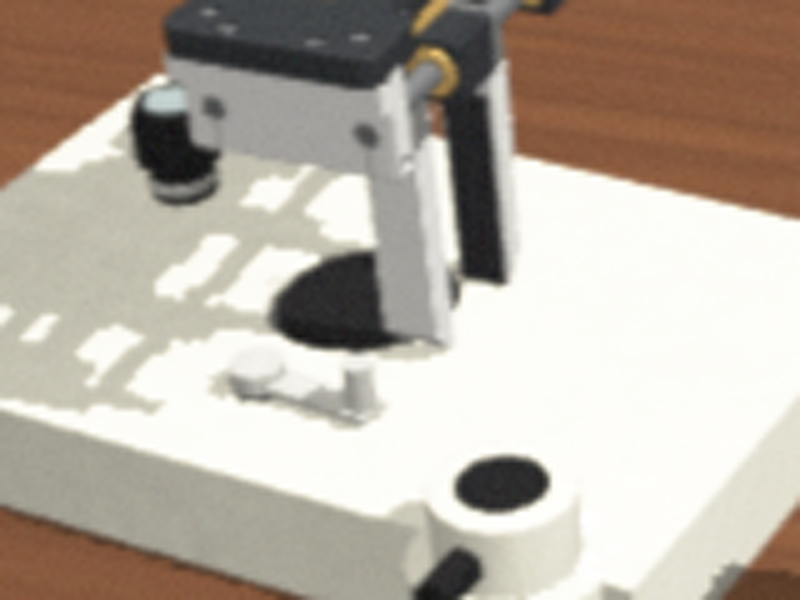

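The plate surface reads z≈40 across the recess, flush with the deck, so it looks seated. I'll lift off, check it from nearer and locate the stud.

drive_tool --pt "0.3 0 -0.3 0 0 0 0.23" --pt "0.4 0 -4 0 0 0 0.23" --pt "5 0.5 -5 0 0 0 0.23" --pt "7 1 -5 0 0 0 0.23" --pt "7 1 -5 0 0 0 0.23" --pt "7 1 -5 0 0 0 0.23" --pt "7 1 -5 0 0 0 0.23"

```text
time_s: 11.15
ee_pos: [559.6, 28.2, 58.9]
tcp_rot: [-2.298, -2.141, 0.002]
wrist_force: [-0.8, 0.3, 0.2]
grip_width: 36.2
grip_force: 0.0
```

```bash
python3 -c "
from h import *
p,d,c=cap('wrist','w8.png'); go((560,30,60),1.5)
for l in ['clip_stud','clip_pivot','recess','plate']: print(l,[(round(x['p'],2),np.round(x['position']).tolist(),np.round(dep(c,d,*x['position'])).tolist(),np.round(atz(c,*x['position'],62 if l=='clip_stud' else 40)).tolist()) for x in spot_point('wrist',l)[:3]])
pts=np.array([dep(c,d,u,v) for u in range(270,640) for v in range(150,420)])
q=pts[(abs(pts[:,0]-608)<25)&(abs(pts[:,1]+45)<25)&(abs(pts[:,2]-61)<3)]; print('studtop',len(q),q.mean(0),q.min(0),q.max(0))
"
python3 s.py s8.png
```

```text
t 11.2 at [559.8  28.3  59. ] phi 1.5 F [ 1.6 -0.5 -0.8] w 36.6
move [ 0.17  0.01 -0.1 ] [-0.1  0.   0. ]
clip_stud []
clip_pivot []
recess []
plate [(0.97, [307.0, 369.0], [560.0, 56.0, 202.0], [545.0, -65.0, 40.0]), (0.87, [558.0, 93.0], [738.0, 126.0, 7.0], [716.0, 124.0, 40.0]), (0.66, [214.0, 66.0], [498.0, 161.0, 8.0], [506.0, 154.0, 40.0])]
t 11.4 at [560.2  28.7  59.6] phi 1.5 F [-0.1  0.3 -0.2] w 36.0
move [-6.96 -0.93  4.96] [-0.   0.  -0.1]<string>:6: RuntimeWarning: Mean of empty slice.
  ret = um.true_divide(
Traceback (most recent call last):
ValueError: zero-size array to reduction operation minimum which has no identity
```

View pics/w8.png

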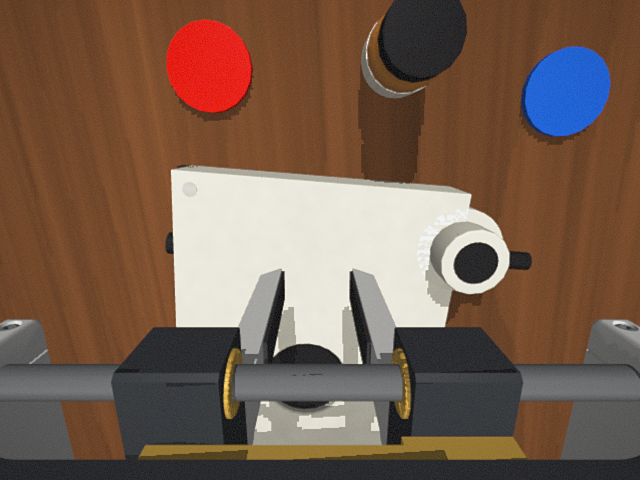

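The plate shows at (305,375) in line with the recess, but the gripper hides the stud. I'll use the scene camera's depth instead.

```bash
cat >> h.py <<'E'
def cloud(n):
    p,d,c=cap(n); K=np.array(c['intrinsics']);R=cv2.Rodrigues(np.array(c['rotation'],float))[0]
    v,u=np.mgrid[:480,:640]; X=np.stack([(u-K[0,2])/K[0,0]*d,(v-K[1,2])/K[1,1]*d,d],-1)
    return p,c,X@R.T+np.array(c['origin'])
def box(P,lo,hi): m=((P>lo)&(P<hi)).all(-1); return P[m],m
E
cat > m.py <<'E'
from h import *
p,c,P=cloud('scene')
q,m=box(P,(550,-110,51),(635,-20,68)); print('stud',len(q),q.mean(0),q.min(0),q.max(0))
q,m=box(P,(585,-100,44),(620,-65,54)); print('hub',len(q),q.mean(0),q.max(0))
dark=(p.max(-1)<75)
q,m=box(P,(500,-120,25),(590,-30,50)); k=m&dark; Q=P[k]; A=np.c_[Q[:,:2]-Q[:,:2].mean(0),np.ones(len(Q))]
print('plate',len(Q),Q.mean(0),'plane slope,z',np.linalg.lstsq(A,Q[:,2],rcond=None)[0],Q.min(0),Q.max(0))
q,m2=box(P,(500,-120,25),(590,-30,50)); W=P[m2&(p.min(-1)>150)]; print('deck z',np.median(W[:,2]))
print([(x['p'],x['position'],atz(c,*x['position'],62)) for x in spot_point('scene','clip_stud')])
u=spot_point('scene','plate'); print([(x['p'],atz(c,*x['position'],34)) for x in u])
go((632,-48,60),1.35)
E
python3 m.py
```

```text
stud 61 [610.50531075 -47.01942334  57.08325426] [600.26488327 -86.68530848  51.00017596] [617.21769964 -39.88284864  63.16575927]
hub 126 [603.02554106 -79.94206374  47.9277445 ] [611.15027671 -65.09167869  51.84425486]
plate 531 [545.27458911 -73.45804987  39.61547643] plane slope,z [-6.38180576e-04  6.35855269e-03  3.96154764e+01] [ 516.51184252 -102.45361577   36.81401918] [573.01715851 -44.17921724  42.22750436]
deck z 39.66976167603781
[(0.71, [361.1, 282.5], array([697.6085627 , 176.94750908,  62.        ])), (0.54, [230.5, 220.8], array([609.61440551, -48.04156288,  62.        ]))]
[(0.97, array([538.83505868, -72.67030467,  34.        ])), (0.78, array([533.07959126, 168.21133535,  34.        ]))]
t 11.6 at [560.3  29.1  59.7] phi 1.501 F [0.  0.1 0.4] w 36.1
move [-7.19  7.69 -0.02] [0.  0.  8.7]
```

The plate is flat: its slope is 0.006 rad and its top is level with the deck. The stud is at about (609.5,-45), so the clip is at about 0.28 rad. Next I'll close the fingers and come down on the clockwise side of the stud.

drive_tool --pt "-2 4.5 0 0 0 4 1" --pt "-5 7.7 0 0 0 8.7 1" --pt "-7.3 7.8 0 0 0 8.7 1" --pt "-7.3 7.8 0 0 0 8.7 1" --pt "-7.3 7.8 0 0 0 8.7 1" --pt "-7.3 7.8 2.5 0 0 8.7 1" --pt "-7.3 7.8 3.5 0 0 8.7 1" --pt "-7.3 7.8 3.8 0 0 8.7 1" --pt "-7.3 7.8 3.8 0 0 8.7 1"

```text
time_s: 12.72
ee_pos: [633.1, -48.7, 22.1]
tcp_rot: [2.452, 1.963, 0.001]
wrist_force: [-0.4, -0.7, 0.3]
grip_width: 0.6
grip_force: 0.0
```

```bash
cat > a.py <<'E'
from h import *
# arc plan: block centre trails stud by s along tangent; phi = stud direction angle
import sys
pv=np.array([601,-83.]); s=18.5
for th in [float(x) for x in sys.argv[1:]]:
    e=np.array([np.cos(th),np.sin(th)]); tg=np.array([-e[1],e[0]])
    xy=pv+40*e-s*tg; print('th',th,'clip',round(th-1.07,2),np.round(xy,1)); go((*xy,21),th)
E
python3 a.py 1.35 1.5 1.7 1.9 2.1 2.3 2.5 2.7 2.85 2.93
```

```text
th 1.35 clip 0.28 [627.8 -48. ]
t 12.72 at [633.1 -48.7  22.1] phi 1.35 F [-0.4 -0.7  0.3] w 0.6
move [-0.05 -0.53  0.11] [ 0. -0. -0.]
th 1.5 clip 0.43 [622.3 -44.4]
t 12.72 at [633.1 -48.7  22.1] phi 1.35 F [-0.4 -0.7  0.3] w 0.6
move [ 0.18 -1.15  0.11] [ 0.   0.  -8.6]
th 1.7 clip 0.63 [614.2 -40.9]
t 12.72 at [633.1 -48.7  22.1] phi 1.35 F [-0.4 -0.7  0.3] w 0.6
move [ 0.34 -2.01  0.11] [  0.    0.  -20.1]
th 1.9 clip 0.83 [605.6 -39.2]
t 12.72 at [633.1 -48.7  22.1] phi 1.35 F [-0.4 -0.7  0.3] w 0.6
move [ 0.32 -2.89  0.11] [  0.    0.  -31.5]
th 2.1 clip 1.03 [596.8 -39.1]
t 12.72 at [633.1 -48.7  22.1] phi 1.35 F [-0.4 -0.7  0.3] w 0.6
move [ 0.13 -3.75  0.11] [  0.   0. -43.]
th 2.3 clip 1.23 [588.1 -40.8]
t 12.72 at [633.1 -48.7  22.1] phi 1.35 F [-0.4 -0.7  0.3] w 0.6
move [-0.22 -4.56  0.11] [  0.    0.  -54.4]
th 2.5 clip 1.43 [580.  -44.2]
t 12.72 at [633.1 -48.7  22.1] phi 1.35 F [-0.4 -0.7  0.3] w 0.6
move [-0.73 -5.27  0.11] [  0.    0.  -65.9]
th 2.7 clip 1.63 [572.7 -49.2]
t 12.72 at [633.1 -48.7  22.1] phi 1.35 F [-0.4 -0.7  0.3] w 0.6
move [-1.37 -5.88  0.11] [  0.    0.  -77.4]
th 2.85 clip 1.78 [568.  -53.8]
t 12.72 at [633.1 -48.7  22.1] phi 1.35 F [-0.4 -0.7  0.3] w 0.6
move [-1.93 -6.24  0.11] [  0.    0.  -85.9]
th 2.93 clip 1.86 [565.8 -56.5]
t 12.72 at [633.1 -48.7  22.1] phi 1.35 F [-0.4 -0.7  0.3] w 0.6
move [-2.24 -6.4   0.11] [  0.    0.  -90.5]
```

drive_tool --pt "-0.05 -0.5 0.1 0 0 0 1" --pt "0.18 -1.15 0.1 0 0 -8.6 1" --pt "0.3 -1.6 0.1 0 0 -14.5 1" --pt "0.34 -2.0 0.1 0 0 -20 1" --pt "0.35 -2.45 0.1 0 0 -26 1" --pt "0.32 -2.9 0.1 0 0 -31.5 1" --pt "0.25 -3.3 0.1 0 0 -37 1" --pt "0.13 -3.75 0.1 0 0 -43 1" --pt "-0.03 -4.15 0.1 0 0 -48.5 1" --pt "-0.22 -4.55 0.1 0 0 -54.5 1" --pt "-0.22 -4.55 0.1 0 0 -54.5 1"

```text
time_s: 14.1
ee_pos: [588.4, -41.1, 21.6]
tcp_rot: [1.284, 2.866, 0.001]
wrist_force: [0.3, -0.4, 0.7]
grip_width: 0.7
grip_force: 0.4
```

```bash
python3 m.py; python3 a.py 2.3 2.5 2.7 2.85 2.93 3.0; python3 s.py s9.png
```

```text
stud 84 [595.55706568 -41.67837168  61.85455583] [582.40935464 -90.04518478  51.10357431] [607.48255957 -27.79328685  67.92140542]
hub 137 [599.76815762 -79.88727373  47.70345683] [610.5605445  -65.96504353  51.72200755]
plate 223 [549.69828564 -81.30264401  39.61305651] plane slope,z [-6.29350498e-03  1.15297023e-02  3.96130565e+01] [ 519.87700932 -101.17754378   37.02249209] [572.82926557 -45.11846086  41.91319393]
deck z 39.66192531869302
[(0.78, [235.3, 211.2], array([583.03210918, -52.14217866,  62.        ]))]
[(0.83, array([773.74905336, 137.8825583 ,  34.        ])), (0.8, array([533.90744452, -77.94703594,  34.        ])), (0.58, array([541.0178128 , 166.82950994,  34.        ]))]
t 14.25 at [588.4 -41.1  21.3] phi 2.299 F [-0.3  0.4  2.4] w 0.4
move [-3.42  2.8  -3.87] [ 0.1  0.  54.4]
th 2.3 clip 1.23 [588.1 -40.8]
t 14.25 at [588.4 -41.1  21.3] phi 2.299 F [-0.3  0.4  2.4] w 0.4
move [ 0.04 -0.    0.03] [ 0.  0. -0.]
th 2.5 clip 1.43 [580.  -44.2]
t 14.25 at [588.4 -41.1  21.3] phi 2.299 F [-0.3  0.4  2.4] w 0.4
move [ 0.33 -0.83  0.03] [  0.    0.  -11.5]
th 2.7 clip 1.63 [572.7 -49.2]
t 14.25 at [588.4 -41.1  21.3] phi 2.299 F [-0.3  0.4  2.4] w 0.4
move [ 0.44 -1.71  0.03] [  0.   0. -23.]
th 2.85 clip 1.78 [568.  -53.8]
t 14.25 at [588.4 -41.1  21.3] phi 2.299 F [-0.3  0.4  2.4] w 0.4
move [ 0.42 -2.37  0.03] [  0.    0.  -31.6]
th 2.93 clip 1.86 [565.8 -56.5]
t 14.25 at [588.4 -41.1  21.3] phi 2.299 F [-0.3  0.4  2.4] w 0.4
move [ 0.36 -2.71  0.03] [  0.    0.  -36.1]
th 3.0 clip 1.93 [564. -59.]
t 14.25 at [588.4 -41.1  21.3] phi 2.299 F [-0.3  0.4  2.4] w 0.4
move [ 0.29 -3.01  0.03] [  0.    0.1 -40.1]
t 14.25 at [588.4 -41.1  21.3] phi 2.299 F [-0.3  0.4  2.4] w 0.4
move [ 2.91 -3.09  1.12] [ 0.   0.  45.7]
```

View pics/s9.png

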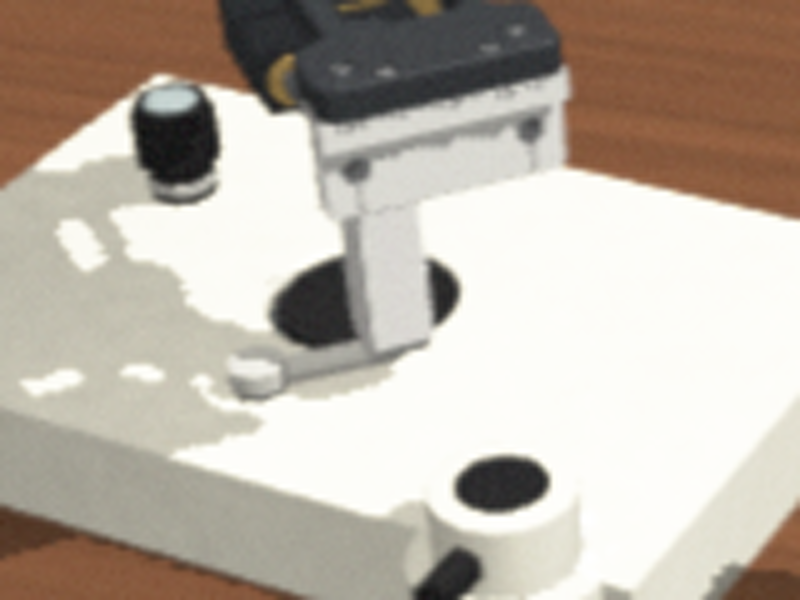

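The clip is swinging round: the hub is at (257,370) and the blade runs to (400,350), ahead of the fingers. I'll finish the arc.

drive_tool --pt "0.2 -0.4 0 0 0 -5.7 1" --pt "0.33 -0.83 0 0 0 -11.5 1" --pt "0.4 -1.25 0 0 0 -17.2 1" --pt "0.44 -1.7 0 0 0 -23 1" --pt "0.43 -2.05 0 0 0 -27.5 1" --pt "0.42 -2.37 0 0 0 -31.6 1" --pt "0.36 -2.7 0 0 0 -36 1" --pt "0.36 -2.7 0 0 0 -36 1" --pt "0.36 -2.7 0 0 0 -36 1"

```text
time_s: 15.42
ee_pos: [565.9, -56.6, 20.9]
tcp_rot: [0.336, 3.123, -0.0]
wrist_force: [0.7, 0.1, 1.9]
grip_width: 0.3
grip_force: 0.8
```

```bash
python3 a.py 2.93 3.0
```

```text
th 2.93 clip 1.86 [565.8 -56.5]
t 15.43 at [565.9 -56.6  20.9] phi 2.928 F [0.7 0.1 1.9] w 0.3
move [ 0.01  0.   -0.01] [-0.   0.  -0.1]
th 3.0 clip 1.93 [564. -59.]
t 15.43 at [565.9 -56.6  20.9] phi 2.928 F [0.7 0.1 1.9] w 0.3
move [ 0.13 -0.28 -0.01] [-0.   0.  -4.2]
```

drive_tool --pt "0 -0.15 0 0 0 -2 1" --pt "0 -0.3 0 0 0 -3 1" --pt "0 -0.3 0 0 0 -3 1"

```text
time_s: 15.8
ee_pos: [564.8, -59.4, 20.6]
tcp_rot: [-0.253, -3.131, -0.0]
wrist_force: [-0.2, 0.6, 1.6]
grip_width: 0.7
grip_force: 1.0
```

drive_tool --pt "0 -0.15 0 0 0 0 1" --pt "0 -0.3 0 0 0 0 1" --pt "0 -0.3 0 0 0 0 1"

```text
time_s: 16.18
ee_pos: [564.5, -61.7, 20.6]
tcp_rot: [0.252, 3.131, 0.002]
wrist_force: [0.4, 4.0, 2.2]
grip_width: 0.5
grip_force: 1.9
```

The force has risen to 4 N, so the clip is at its stop. I'll back off, lift clear and verify.

drive_tool --pt "0 0.8 0 0 0 0 1" --pt "0 1.2 -2 0 0 0 1" --pt "0 2 -8 0 0 0 1" --pt "-4 8 -12 0 0 0 1" --pt "-6 14 -12 0 0 0 1" --pt "-6 18 -12 0 0 0 1" --pt "-6 18 -12 0 0 0 1" --pt "-6 18 -12 0 0 0 1"

```text
time_s: 17.18
ee_pos: [652.2, 105.3, 139.9]
tcp_rot: [-0.251, -3.131, 0.003]
wrist_force: [-0.7, -0.2, 0.0]
grip_width: 0.3
grip_force: 0.0
```

```bash
python3 m.py; python3 -c "
from h import *
p,c,P=cloud('scene')
q,m=box(P,(535,-100,52),(590,-50,68)); print('stud',len(q),q.mean(0) if len(q) else '')
for l,lo,hi in [('eye',(475,-175,60),(515,-130,80)),('bottle',(595,120,60),(650,180,85)),('dish',(650,-250,6),(740,-170,20))]:
  q,m=box(P,lo,hi); print(l,len(q),q.mean(0))
p,d,c=cap('top')
for l in('eyepiece','bottle','dish','clip_stud'): print(l,[(round(x['p'],2),x['position']) for x in spot_point('top',l)[:2]])
"
```

```text
stud 56 [566.67628067 -77.99386607  57.30271707] [557.86578554 -89.81205982  51.11285215] [609.21880791 -72.20355025  62.93350573]
hub 107 [600.89718919 -82.68275755  48.40529427] [610.26195569 -74.5422817   51.81774587]
plate 376 [542.53360049 -68.68469903  39.70506877] plane slope,z [6.96748736e-04 2.78431664e-03 3.97050688e+01] [ 515.23235137 -101.10454127   36.59781383] [572.06024796 -44.411288    42.51754475]
deck z 39.73639940200027
[(0.48, [225.4, 201.3], array([560.31284137, -79.58230848,  62.        ]))]
[(0.94, array([542.04607216, -74.09039743,  34.        ])), (0.94, array([540.59048216, 165.32137507,  34.        ])), (0.72, array([778.60982648, 135.83159582,  34.        ]))]
t 17.32 at [652.2 104.1 140.5] phi 2.979 F [ 0.7  0.2 -0.2] w 0.3
move [ -0.47 -15.33   8.07] [-0.   0.  93.4]
stud 47 [563.42331195 -77.1294997   58.5823498 ]
eye 229 [ 501.75120866 -160.58258283   70.24968877]
bottle 676 [629.07697208 154.91514855  71.86457982]
dish 456 [ 694.55078576 -212.27273298   11.01933241]
eyepiece [(0.78, [454.6, 319.5])]
bottle []
dish [(0.67, [475.1, 212.5])]
clip_stud [(0.62, [414.2, 276.3])]
```

```bash
python3 -c "
from cell import arm
print(arm.sign_off())"
```

```text
the job is handed in; nothing more can be done
None
```

The job is handed in: the plate measured flat and flush in the recess, the clip is round at its stop over it, and the eyepiece, bottle and dish stand where they were. The arm is clear; no verdict came back from the hand-in.

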